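Fit the bayonet lamp in the etching bench safelight and hold it

TASK

The white safelight box on the etching bench needs its lamp: first lift its amber cover by the handle off the housing's two pins and set it down flat in the middle of the grey felt, without dropping it. Then take the red lamp out of the carton (leave the white one standing there), put its cap into the empty lampholder with the two pins in the slots, push it down against the spring, turn it a quarter turn clockwise as seen from above up to the stop, and ease off so that the spring lifts the pins into their notches and the lamp is locked upright. Finish with the locked lamp still firmly in your grip, held there while I switch on, and leave everything else on the bench where it is.

Things in the scene. Friction and masses are not known exactly. Their poses are not given: they have to be found in the camera images.
- housing: White sheet-steel safelight box lying on its back, fixed, 190 (x) x 150 (y) x 105 mm high, open on top, walls and floor 4 mm; rocker switch on its -y side. Origin: centre of its underside, z up. Two steel pins, 6 mm thick, stand 9 mm above the rim at x = -83 and +83 mm, y = 0. The lampholder stands in the middle of its floor. Housing and felt may swap sides of the bench.
- holder_mouth (a point): Centre of the mouth of the upright brass and black bayonet lampholder, 38 mm above the housing's underside, 67 mm below its rim; axes as the housing's. Bore 24 mm, outer diameter 41 mm. Lamp foot height relative to this point: pins level with the mouth -6.5 mm; spring contact met -10; free to turn -18.5 to -22 (bottom stop); locked -15.5 mm.
- entry_slot (a point): Top of one of the two entry slots for the lamp's pins, level with the mouth, 14 mm from the axis on the housing's +y side; the other lies across the bore on the -y side. Each is 6 mm wide, open at the top. A lamp enters with its pin axis along the housing's y, either way round. From the slots a track runs clockwise (seen from above) under a roof whose underside is 9 mm below the mouth.
- notch (a point): Top of one of the two locking notches, where the track ends after a quarter turn at a fixed stop: on the housing's +x side, 14 mm from the axis, 6 mm below the mouth; the other lies across the bore on the -x side. About 5 mm wide and 3 mm higher than the track's roof. With the pins up in the notches the lamp is locked, its pin axis along the housing's x.
- spring_contact (a joint): Sprung contact plunger in the bottom of the lampholder: 0 = free, grows in metres as the lamp pushes it down; about 4 N to start, 10 N at 7 mm, 14 N at its end of 11.5 mm; about 0.0055 with the lamp locked in the notches.
- cover: Loose safelight cover: dark steel frame 196 (x) x 156 (y) x 5 mm with an amber window and a bow handle across the middle; 0.35 kg (varies). Two square 10 mm holes at x = -83 and +83 mm fit loosely over the housing's pins; at the start it lies on the rim, the pins standing 4 mm through it, its axes along the housing's. Origin: centre of its underside, z up.
- cover_handle (a point): Centre of the cover's steel handle bar, 30 mm above the cover's underside; the bar is 10 mm wide (cover x), 70 mm long (cover y), 10 mm high, free underneath between posts 56 mm apart.
- felt: Grey felt pad, 230 (x) x 190 (y) x 3 mm, fixed flat on the bench. Origin: centre of its underside; its top is 3 mm above it.
- carton: Low open cardboard carton, fixed, 134 (x) x 48 (y) x 36 mm high, walls and floor 3 mm, three cells in a row along its x; the two lamps stand upright, cap down, in the end cells (either may hold the red one), 84 mm apart; the middle cell is empty. Origin: centre of its underside.
- lamp_red: Red LED lamp to be fitted, 76 mm long, 70 g (varies). Origin: centre of the foot of its cap, z up. From the foot: metal cap, diameter 22, up to 24 mm (foot tapered to 16 mm); two brass pins 3 mm thick, 8 mm above the foot, along the lamp's y, each reaching 14.5 mm from the axis; white collar, diameter 32, 24 to 31 mm; flat-sided column 20 (x) by 32 mm (y), 31 to 76 mm.
- lamp_grip (a point): Where to grip the red lamp: on its axis, 60 mm above its foot, across the column's 20 mm thickness (lamp x). The bayonet pins lie in line with the column's wide direction (lamp y).
- lamp_white: The same lamp in white: a spare, stays in the carton. Origin: centre of the foot of its cap; z up.
- varnish: Bystander: blue bottle with a black cap, 48 mm in diameter, 105 mm high. Origin: centre of its underside.
- tape: Bystander: roll of brown tape lying flat, 100 mm in diameter, 48 mm high. Origin: centre of its underside.
- dish: Bystander: small blue dish, 60 mm in diameter, 25 mm high. Origin: centre of its underside.
- plate_a: Bystander: copper etching plate lying flat, 80 x 180 x 3 mm. Origin: centre of its underside.
- plate_b: Bystander: copper etching plate lying flat, 80 x 130 x 3 mm. Origin: centre of its underside.
- screwdriver: Bystander: screwdriver lying along its x. Origin: on the bench under its middle.
Things that resemble listed ones, but are neither listed nor needed, are in the scene too. There is more than one size of the cover; the job needs the larger.

How it is judged:
By the outcome, as a careful person would: the job done as asked, in the order asked, and still so for the second after the job is handed in, while the arm keeps its last pose, push and grip.
It also fails if it takes over 64 s, if anything falls off the work surface, if the arm or the gripper's body presses on something with over 40 N, if the wrist force passes 120 N, or if a joint passes its speed limit or range.

ROBOT

A 7-joint arm with a two-finger parallel gripper is mounted at the origin on the work surface. World frame = base frame: x ahead of the robot, y to its left, z up, the work surface at z = 0. Lengths are in m, angles in rad, forces in N, time in s.
With the tool pointing down it reaches from about 0.35 to 0.775 m from the base axis. Payload 3.1 kg.
Tool frame: the origin (TCP) lies midway between the tips of the shut fingers; the grasp point (between the pads) lies 19 mm behind it (robot.tcp_to_grasp is the distance from the TCP to the grasp point, in m); z points along the fingers, y is the line along which they close (so a half turn about z gives the same grasp; the last joint's range is limited). The gripper opens to 85 mm and grips with 20 to 120 N. Pads are 22 mm wide; open, the fingers measure 114 mm over their backs; the gripper's body (76 mm by 85 mm) begins 54 mm behind the grasp point. The pads swing forward as they close: fully open they stand 13 mm farther back than shut.
Start: joints at [-1.32, 0.311, 0.014, 1.512, -0.004, 1.319, -0.027], TCP at [0.159, 0.527, 0.231] pointing down, gripper open.
Joint ranges: [-2.7, 2.7], [-0.3, 1.91], [-1.27, 1.3], [0.12, 2.57], [-1.44, 4.58], [0.2, 2.03], [-3.05, 3.05]. Speed limits (rad/s): [2.79, 2.79, 3.14, 3.14, 3.14, 3.14, 3.14].

INTERFACE

Orientations are given as a rotation vector (axis times angle).
In Python, from cell import status, cams, robot, nets gives the robot as it stands.
- The arm moves only by the tool send_rows, never from a script. Its argument "steps" is a list of rows, each an object with "slide": the shift along the tool's x, y, z normalised to -1 to 1, where 1 is 0.05 m, a list of three; "twist": the turn, a rotation vector about the tool's x, y, z normalised to -1 to 1, where 1 is 0.15 rad, a list of three. A call has 1 to 12 rows; each row shifts and turns the commanded pose from where the row before left it, along the tool's axes as they then stand; what a row does not reach is not made up. A row lasts 1/10 s, in which the tool goes at most 50 mm and 8.59 degrees, less where a joint would pass 70% of its speed; a pose out of reach is approached as far as the arm can. A call with a number of a shift or a turn outside -1 to 1 is refused whole. A call with a gripper value outside its range is refused whole. "gripper" is the closure, from -1 (fully open) to 1 (shut), set as the call begins (left out, the last holds). The fingers move at their own pace and stop on an object; "squeeze" is the grip in N (left out, the last holds). Time passes only in rows, so rows that do not move let the fingers close. It gives the time, the measured TCP pose, the force, the opening and the grip force at its end, in the units of the state.
- status.get_state(): the state, without advancing time (a new reading comes with each control period).
- cams.grab_frame(name): name is "scene" or "top"; returns a dict with "img" (384x512x3 uint8, red, green, blue), "mtx" (3x3 intrinsics, pixels), "k1" (the pictures are not rectified: a ray, as slopes to the right and down, at radius r is drawn at 1 + k1 r^2 times it, then the intrinsics apply), "R" (3x3) and "t" (3): a world point X has camera coordinates R X + t. Camera axes: x right, y down, z forward; pixel columns grow to the right and rows downward; lengths in m; the calibration is good to about 2 mm. A picture is of the moment at which its call begins. There is no depth.
- robot.job_done(): hands the job in; it is judged then, once.
Trained networks look in the newest picture that a camera, given by its name, has taken for a name from the list of things; names that differ only in an ending like _2 or _b are one class to them, and where a whole thing is asked for, a point or a joint stands for the part that bears it (a point fixed in the world has none). Each returns a list of dicts, best first, with "conf" (0 to 1); they miss things now and then, are a little off and sometimes report something else, mostly with a low value. They report only what shows in the picture. A call takes as long as a camera call. They do not tell look-alikes from the thing itself.
- nets.search_frame(target, camera): "centre" ([x, y, z] in m, in world coordinates, good to about 4 mm: the middle of the surface that is visible of it).
The state is a dict: "t": time; "joints": joint angles; "qvel": joint speeds; "effort": joint torques, N m; "eef_pos": TCP position; "ee_rot": TCP orientation; "ft_force": force on the tool from outside, world axes, zero at the start; "torque": the same for the moment, N m; "gripper_width": opening from 0.0 (shut) to 1.0 (fully open); "gripper_force": force on a finger pad.
Only numpy, scipy, OpenCV 4.12 (cv2) and the standard library are available. Lean on these libraries where they do the work, as an engineer would, in place of code of your own. Each camera call takes 0.05 s, during which the arm holds its last target. There are 200 camera calls.

## Working session

There is one attempt and no reset: what is moved stays moved. The work goes in short steps, Python scripts to look and compute and a tool call to move; the robot and the scene stay as the last step left them, time stands still between calls to the robot, and variables do not carry over. Pictures are saved under pics/ and viewed, at most 10 in all, crops included, and the job is handed in when it is done.

Besides the shell and the picture viewer there is one more tool, called after "Request:" in YAML: its name, and indented under it one key for each argument. send_rows: Moves the arm, as the interface text tells. Its arguments: {"type":"object","properties":{"steps":{"type":"array","items":{"type":"object","properties":{"slide":{"type":"array","items":{"type":"number"}},"twist":{"type":"array","items":{"type":"number"}}}}},"gripper":{"type":"number"},"squeeze":{"type":"number"}},"required":["steps"]}

```bash
ls; mkdir -p pics; cat > h.py <<'E'
import numpy as np, cv2
from cell import status, cams, robot, nets
def save(f,n): cv2.imwrite('pics/'+n,cv2.cvtColor(f['img'],cv2.COLOR_RGB2BGR))
def proj(f,X):
    c=f['R']@np.array(X,float)+f['t']; s=c[:2]/c[2]; s=s*(1+f['k1']*(s@s)); return (np.array(f['mtx'])@np.r_[s,1])[:2]
def unproj(f,uv,z):
    K=np.array(f['mtx']);d=((np.array(uv)-K[:2,2])/[K[0,0],K[1,1]]);s=d.copy()
    for _ in range(20): s=d/(1+f['k1']*(s@s))
    R=np.array(f['R']);o=-R.T@f['t'];r=R.T@np.r_[s,1]; return o+r*(z-o[2])/r[2]
E
python3 - <<'E'
from h import *
a=cams.grab_frame('top');b=cams.grab_frame('scene')
im=np.vstack([a['img'],b['img']]) 
save(a,'top.png');save(b,'scene.png')
for c in('top','scene'):
  for n in 'housing cover cover_handle felt carton lamp_red lamp_white varnish tape dish plate_a screwdriver'.split():
    print(c,n,[(np.round(d['centre'],3).tolist(),round(d['conf'],2)) for d in nets.search_frame(n,c)][:4])
print(status.get_state())
for f in(a,b):print(f['R'],f['t'],f['mtx'],f['k1'])
E
```

```text
pics
top housing [([0.458, 0.225, 0.052], 0.92)]
top cover [([0.194, 0.289, 0.002], 0.83), ([0.487, 0.292, 0.112], 0.62)]
top cover_handle [([0.192, 0.29, 0.004], 0.78), ([0.49, 0.289, 0.112], 0.67)]
top felt [([0.477, -0.321, 0.006], 0.79), ([0.452, -0.565, 0.022], 0.44)]
top carton [([0.547, 0.009, 0.003], 0.74)]
top lamp_red [([0.463, 0.225, 0.047], 0.59), ([0.498, 0.002, 0.08], 0.39)]
top lamp_white [([0.592, 0.012, 0.079], 0.66)]
top varnish [([0.751, -0.007, 0.07], 0.65)]
top tape [([0.505, 0.542, 0.049], 0.75)]
top dish [([0.393, 0.007, 0.012], 0.72)]
top plate_a [([0.744, 0.176, 0.001], 0.79), ([0.756, -0.174, 0.002], 0.59)]
top screwdriver [([0.45, -0.564, 0.021], 0.59)]
scene housing [([0.574, 0.308, 0.049], 0.6), ([0.502, 0.538, 0.043], 0.25)]
scene cover [([0.2, 0.289, 0.002], 0.64), ([0.498, 0.296, 0.108], 0.58), ([0.573, 0.309, 0.053], 0.51)]
scene cover_handle [([0.201, 0.289, 0.003], 0.96), ([0.499, 0.296, 0.11], 0.81), ([0.77, 0.007, 0.07], 0.67), ([0.457, -0.562, 0.02], 0.19)]
scene felt [([0.766, 0.009, 0.07], 0.7), ([0.49, -0.316, 0.004], 0.68)]
scene carton [([0.
[... 1095 characters left out ...]
0587832 ,  0.01844383, -0.01912029]), 'gripper_force': 0.0, 'gripper_width': 1.00056360501933}
[[ 0.02139123 -0.99976869 -0.00223014]
 [-0.9916239  -0.02093266 -0.12745145]
 [ 0.12737529  0.0049378  -0.9918423 ]] [-0.02337704  0.48619945  1.20779317] [[365.48426073   0.         255.09751398]
 [  0.         365.48426073 192.39192717]
 [  0.           0.           1.        ]] 0.02670115303940603
[[-0.63784154  0.77008121 -0.01153715]
 [ 0.66850618  0.54614636 -0.50480059]
 [-0.38243647 -0.32969544 -0.86315889]] [ 0.31786237 -0.2553633   1.52016287] [[352.98988987   0.         252.44839178]
 [  0.         352.98988987 194.46291659]
 [  0.           0.           1.        ]] 0.02688281031905565
```

View pics/top.png

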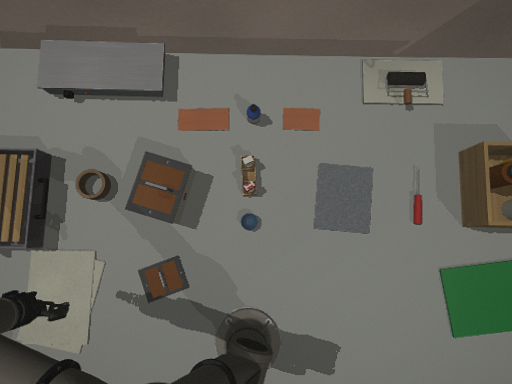

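View pics/scene.png

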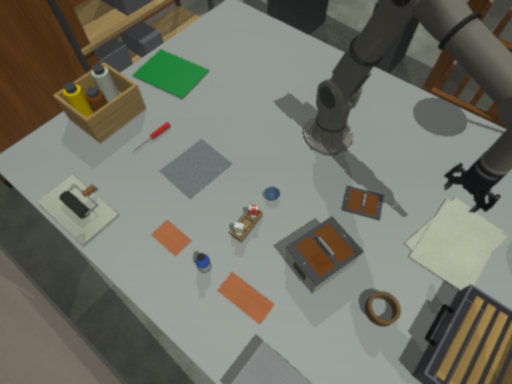

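Top view: the big cover is on the housing at (160,187), and the look-alike small cover lies on the bench at (164,279). The carton holds the white lamp at about (249,160) and the red one at about (249,187). The felt is at (344,198). For the cover I choose (160,187), because it is larger and sits on the white box. For the lamp I choose the red-topped one at (249,187). I'll check both in a close crop.

```bash
python3 - <<'E'
from h import *
a=cams.grab_frame('top');b=cams.grab_frame('scene')
def crop(f,x,y,w,h,W,H): return cv2.resize(f['img'][y:y+h,x:x+w],(W,H),interpolation=cv2.INTER_CUBIC)
t=np.hstack([crop(a,118,143,84,90,373,300*4//3),crop(a,234,148,30,54,222,400),crop(b,225,195,45,54,205,400)]) 
cv2.imwrite('pics/crop1.png',t[:,:,::-1]); print(t.shape)
E
```

```text
(400, 800, 3)
```

View pics/crop1.png

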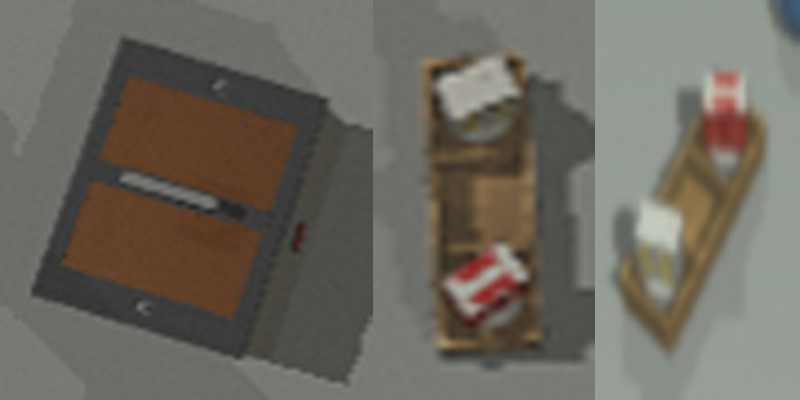

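The crop confirms it: the big cover has the two pins coming through it and the red switch on its -y side, and the lamp with the red top is the one nearer the robot. I'll take one more enlarged scene crop so I can triangulate corners.

```bash
python3 - <<'E'
from h import *
b=cams.grab_frame('scene')
def crop(f,x,y,w,h,s): return cv2.resize(f['img'][y:y+h,x:x+w],None,fx=s,fy=s,interpolation=cv2.INTER_CUBIC)
t=np.hstack([crop(b,280,212,86,82,6)[:480],np.vstack([crop(b,226,198,40,48,7)[:336],np.zeros((144,280,3),np.uint8)])]) 
cv2.imwrite('pics/crop2.png',t[:,:,::-1]); print(t.shape)
E
```

```text
(480, 796, 3)
```

View pics/crop2.png

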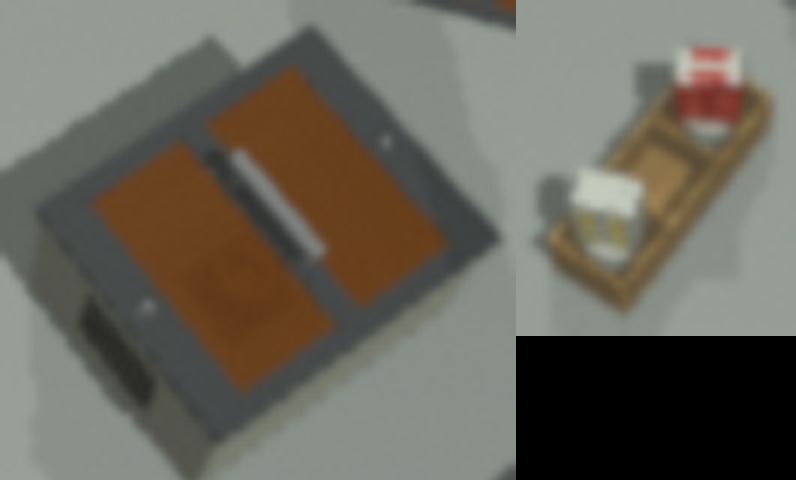

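```bash
cat > fit.py <<'E'
from h import *
from scipy.optimize import least_squares
def fit(obs,x0):
    # obs: (frame, uv, local xyz); pose x,y,yaw plus per-run print
    def r(p):
        c,s=np.cos(p[2]),np.sin(p[2]);o=[]
        for f,uv,X in obs: o.append(proj(f,[p[0]+c*X[0]-s*X[1],p[1]+s*X[0]+c*X[1],X[2]])-uv)
        return np.ravel(o)
    q=least_squares(r,x0); return q.x,np.round(r(q.x).reshape(-1,2),1).tolist()
E
python3 - <<'E'
from fit import *
a=cams.grab_frame('top');b=cams.grab_frame('scene')
T=lambda x,y:np.array([118+(x+.5)/4.44-.5,143+(y+.5)/4.444-.5])
S=lambda x,y:np.array([280+(x+.5)/6-.5,212+(y+.5)/6-.5])
z=.110;h=.098;w=.078
# -y is image right, +x up
ta=[(a,T(122,38),(h,w,z)),(a,T(328,98),(h,-w,z)),(a,T(243,360),(-h,-w,z)),(a,T(32,295),(-h,w,z)),(a,T(220,86),(.083,0,.114)),(a,T(144,308),(-.083,0,.114)),
 (a,T(120,178),(0,.035,.14)),(a,T(216,205),(0,-.035,.14))]
sa=[(b,S(38,208),(h,-w,z)),(b,S(215,442),(h,w,z)),(b,S(500,240),(-h,w,z)),(b,S(312,26),(-h,-w,z)),(b,S(148,307),(.083,0,.114)),(b,S(386,141),(-.083,0,.114)),(b,S(238,152),(0,-.035,.14)),(b,S(318,255),(0,.035,.14))]
for o in(ta,sa,ta+sa): print(fit(o,[.49,.29,-.33]))
T=lambda x,y:np.array([234+(x-373+.5)/7.4-.5,148+(y+.5)/7.407-.5])
S=lambda x,y:np.array([226+(x-516+.5)/7-.5,198+(y+.5)/7-.5])
z=.079;h=.010;w=.016
tl=[(a,T(445,283),(h,w,z)),(a,T(512,243),(h,-w,z)),(a,T(530,277),(-h,-w,z)),(a,T(465,325),(-h,w,z))]
sl=[(b,S(678,47),(h,-w,z)),(b,S(738,47),(-h,-w,z)),(b,S(742,88),(-h,w,z)),(b,S(676,88),(h,w,z))]
for o in(tl,sl,tl+sl): print(fit(o,[.5,0,.5]))
# felt
for f in(a,b):
    g=f['img'];hsv=cv2.cvtColor(g,cv2.COLOR_RGB2HSV)
    u=proj(f,[.48,-.318,.003]);print(u,g[int(u[1]),int(u[0])])
    m=(np.abs(cv2.GaussianBlur(g,(5,5),0).astype(int)-cv2.GaussianBlur(g,(21,21),0)[int(u[1]),int(u[0])].astype(int)).max(2)<18).astype(np.uint8)
    n,l,st,ce=cv2.connectedComponentsWithStats(m);k=l[int(u[1]),int(u[0])]
    pts=np.argwhere(l==k)[:,::-1].astype(np.float32);rc=cv2.minAreaRect(pts);print(rc)
    P=[unproj(f,p,.003)[:2] for p in cv2.boxPoints(rc)];print(np.round(P,4).tolist(),np.mean(P,0))
E
```

```text
(array([ 0.48757715,  0.29341573, -0.27017776]), [[0.1, -0.1], [-0.0, 0.1], [-0.2, -0.0], [0.1, 0.4], [-0.7, 0.1], [-0.4, -0.1], [0.6, -0.4], [0.5, -0.0]])
(array([ 0.48800122,  0.29366318, -0.28726724]), [[-0.7, -0.2], [0.4, 0.5], [0.7, 0.2], [0.1, -0.1], [-0.3, -0.4], [0.0, 0.0], [-0.7, -0.1], [0.4, -0.0]])
(array([ 0.48776673,  0.29352711, -0.27846046]), [[0.4, -0.3], [0.1, 0.3], [-0.5, 0.1], [-0.1, 0.1], [-0.5, 0.1], [-0.6, -0.2], [0.6, -0.5], [0.4, 0.0], [-0.7, 0.1], [0.7, 0.5], [0.6, -0.2], [-0.2, -0.3], [-0.1, -0.3], [-0.1, -0.2], [-0.7, -0.1], [0.5, -0.1]])
(array([0.5022569 , 0.00674409, 0.58019525]), [[0.0, -0.1], [-0.7, 0.1], [0.1, 0.7], [0.6, -0.7]])
(array([ 0.50295799,  0.00788795, -0.86845028]), [[1.5, -1.0], [-1.5, -1.1], [-1.9, 1.0], [1.9, 1.1]])
(array([ 0.50255228,  0.00717273, -0.02056674]), [[0.9, -3.5], [1.7, 2.3], [-1.0, 3.8], [-2.1, -3.1], [-1.0, 2.0], [-5.9, -1.7], [0.4, -2.5], [6.1, 1.3]])
[343.34325887 197.16716895] [87 90 90]
((343.6669921875, 197.92941284179688), (56.71196365356445, 66.9633560180664), 4.844000816345215)
[[0.3685, -0.2121], [0.6015, -0.2315], [0.5883, -0.4279], [0.3566, -0.4041]] [ 0.47874209 -0.31890396]
[195.18308958 167.53473466] [108 115 117]
((195.584228515625, 167.1016387939453), (41.471160888671875, 59.775672912597656), 50.3558235168457)
[[0.5814, -0.4214], [0.3181, -0.4144], [0.3724, -0.2139], [0.6186, -0.2329]] [ 0.47262967 -0.32063863]
```

```bash
cat > plan.py <<'E'
from h import *
from scipy.spatial.transform import Rotation as Rn
def plan(P,ydeg,n,tw_first=False):
    """n equal rows bringing the tool to TCP P, tool pointing down, tool y at ydeg (mod 180 not applied)"""
    s=status.get_state();R0=Rn.from_rotvec(s['ee_rot']);y=np.radians(ydeg)
    ty=np.array([np.cos(y),np.sin(y),0]);tz=np.array([0,0,-1.]);Rt=Rn.from_matrix(np.c_[np.cross(ty,tz),ty,tz])
    w=(R0.inv()*Rt).as_rotvec()/n
    M=np.zeros((3,3));R=R0
    for _ in range(n): M+=R.as_matrix(); R=R*Rn.from_rotvec(w)
    sl=np.linalg.solve(M,np.array(P)-s['eef_pos'])
    yy=R0.as_matrix()[:,1]
    print('t',round(s['t'],2),'pos',np.round(s['eef_pos'],4),'ydeg',round(np.degrees(np.arctan2(yy[1],yy[0])),1),'tilt',np.round(R0.as_matrix()[:2,2],3),'F',np.round(s['ft_force'],1),'w',round(float(s['gripper_width'])*85,1),'gf',round(float(s['gripper_force']),1),'q',np.round(s['joints'],2))
    print('rows',n,'slide',np.round(sl/.05,3).tolist(),'twist',np.round(w/.15,3).tolist())
E
python3 - <<'E'
from plan import *
from fit import fit
plan([.4878,.2935,.20],-16,12)
b=cams.grab_frame('scene')
S=lambda x,y:np.array([226+(x-516+.5)/7-.5,198+(y+.5)/7-.5])
z=.079;h=.010;w=.016
sl=[(b,S(678,47),(-h,-w,z)),(b,S(738,47),(-h,w,z)),(b,S(742,88),(h,w,z)),(b,S(676,88),(h,-w,z))]
print(fit(sl,[.5,0,.5]))
E
```

```text
t 1.55 pos [0.1587 0.5266 0.2313] ydeg 73.2 tilt [0. 0.] F [ 0.4 -0.1 -0.1] w 85.3 gf 0.0 q [-1.32  0.31  0.01  1.51 -0.    1.32 -0.03]
rows 12 slide [-0.689, 0.283, 0.052] twist [0.0, -0.0, 0.865]
(array([0.50303542, 0.00795188, 0.69536409]), [[-0.1, 0.5], [0.2, 0.4], [-0.3, -0.5], [0.1, -0.4]])
```

Request:
send_rows:
  steps:
    - {"slide": [-0.69, 0.28, 0.05], "twist": [0, 0, 0.865]}
    - {"slide": [-0.69, 0.28, 0.05], "twist": [0, 0, 0.865]}
    - {"slide": [-0.69, 0.28, 0.05], "twist": [0, 0, 0.865]}
    - {"slide": [-0.69, 0.28, 0.05], "twist": [0, 0, 0.865]}
    - {"slide": [-0.69, 0.28, 0.05], "twist": [0, 0, 0.865]}
    - {"slide": [-0.69, 0.28, 0.05], "twist": [0, 0, 0.865]}
    - {"slide": [-0.69, 0.28, 0.05], "twist": [0, 0, 0.865]}
    - {"slide": [-0.69, 0.28, 0.05], "twist": [0, 0, 0.865]}
    - {"slide": [-0.69, 0.28, 0.05], "twist": [0, 0, 0.865]}
    - {"slide": [-0.69, 0.28, 0.05], "twist": [0, 0, 0.865]}
    - {"slide": [-0.69, 0.28, 0.05], "twist": [0, 0, 0.865]}
    - {"slide": [-0.69, 0.28, 0.05], "twist": [0, 0, 0.865]}
  gripper: 0
  squeeze: 50

```text
t: 2.8
eef_pos: [0.4877, 0.2906, 0.2012]
ee_rot: [2.514, 1.884, 0.001]
ft_force: [-0.0, -0.1, 0.6]
gripper_width: 0.504
gripper_force: 0.0
```

```bash
python3 -c "
from plan import *
plan([.4878,.2935,.117],-16,6)"
```

```text
t 2.8 pos [0.4877 0.2906 0.2012] ydeg -16.3 tilt [ 0.001 -0.   ] F [-0.  -0.1  0.6] w 42.9 gf 0.0 q [-0.9   0.38  0.46  1.53 -0.18  1.27 -0.7 ]
rows 6 slide [0.009, -0.003, 0.281] twist [0.001, -0.0, -0.006]
```

Request:
send_rows:
  steps:
    - {"slide": [0.01, 0, 0.28]}
    - {"slide": [0.01, 0, 0.28]}
    - {"slide": [0.01, 0, 0.28]}
    - {"slide": [0.01, 0, 0.28]}
    - {"slide": [0.01, 0, 0.28]}
    - {"slide": [0, 0, 0.2]}
    - {"slide": [0, 0, 0]}
    - {"slide": [0, 0, 0]}

```text
schema error: expected keys slide, twist
```

```bash
python3 - <<'E'
from plan import *
plan([.4878,.2935,.117],-16,1)
b=cams.grab_frame('scene');a=cams.grab_frame('top')
c=lambda f,u,s,m:cv2.resize(f['img'][int(u[1])-m:int(u[1])+m,int(u[0])-m:int(u[0])+m],(400,400),interpolation=cv2.INTER_CUBIC)
cv2.imwrite('pics/g1.png',np.hstack([c(a,proj(a,[.488,.29,.13]),5,40),c(b,proj(b,[.488,.29,.13]),5,40)])[:,:,::-1])
E
```

```text
t 2.8 pos [0.4877 0.2906 0.2012] ydeg -16.3 tilt [ 0.001 -0.   ] F [-0.  -0.1  0.6] w 42.9 gf 0.0 q [-0.9   0.38  0.46  1.53 -0.18  1.27 -0.7 ]
rows 1 slide [0.057, -0.017, 1.683] twist [0.005, -0.001, -0.036]
```

View pics/g1.png

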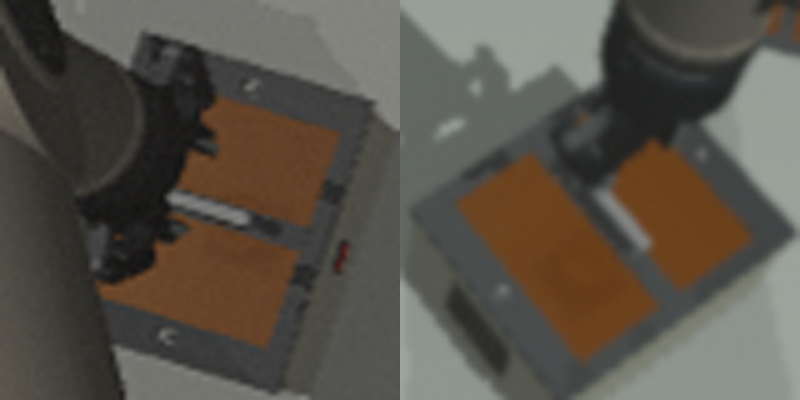

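The picture, at z 0.20, shows the fingers either side of the handle bar, which is at about (210,207) on the left and (620,220) on the right, and aligned with it. The rows need both keys, so I'll descend with those.

Request:
send_rows:
  steps:
    - {"slide": [0.01, 0, 0.28], "twist": [0, 0, 0]}
    - {"slide": [0.01, 0, 0.28], "twist": [0, 0, 0]}
    - {"slide": [0.01, 0, 0.28], "twist": [0, 0, 0]}
    - {"slide": [0.01, 0, 0.28], "twist": [0, 0, 0]}
    - {"slide": [0.01, 0, 0.28], "twist": [0, 0, 0]}
    - {"slide": [0.01, 0, 0.28], "twist": [0, 0, 0]}
    - {"slide": [0, 0, 0], "twist": [0, 0, 0]}

```text
t: 3.6
eef_pos: [0.4858, 0.2942, 0.1146]
ee_rot: [-2.508, -1.891, 0.008]
ft_force: [-0.0, -0.0, -0.2]
gripper_width: 0.497
gripper_force: 0.0
```

Request:
send_rows:
  steps:
    - {"slide": [0, 0, 0], "twist": [0, 0, 0]}
    - {"slide": [0, 0, 0], "twist": [0, 0, 0]}
    - {"slide": [0, 0, 0], "twist": [0, 0, 0]}
    - {"slide": [0, 0, 0], "twist": [0, 0, 0]}
    - {"slide": [0, 0, 0], "twist": [0, 0, 0]}
    - {"slide": [0, 0, 0], "twist": [0, 0, 0]}
  gripper: 1
  squeeze: 60

```text
t: 4.2
eef_pos: [0.4885, 0.2951, 0.1183]
ee_rot: [2.509, 1.891, 0.004]
ft_force: [0.4, -0.3, 3.5]
gripper_width: 0.102
gripper_force: 59.4
```

Request:
send_rows:
  steps:
    - {"slide": [0, 0, -0.06], "twist": [0, 0, 0]}
    - {"slide": [0, 0, -0.1], "twist": [0, 0, 0]}
    - {"slide": [0, 0, -0.12], "twist": [0, 0, 0]}
    - {"slide": [0, 0, -0.2], "twist": [0, 0, 0]}
    - {"slide": [0, 0, -0.25], "twist": [0, 0, 0]}
    - {"slide": [0, 0, -0.25], "twist": [0, 0, 0]}
    - {"slide": [0, 0, -0.25], "twist": [0, 0, 0]}
    - {"slide": [0, 0, -0.2], "twist": [0, 0, 0]}
    - {"slide": [0, 0, -0.1], "twist": [0, 0, 0]}
    - {"slide": [0, 0, 0], "twist": [0, 0, 0]}

```text
t: 5.2
eef_pos: [0.4881, 0.2951, 0.1949]
ee_rot: [2.509, 1.891, 0.003]
ft_force: [0.2, -0.6, -2.9]
gripper_width: 0.098
gripper_force: 58.8
```

```bash
python3 -c "
from plan import *
plan([.482,-.319,.20],-5,30)"
```

```text
t 5.2 pos [0.4881 0.2951 0.1949] ydeg -16.0 tilt [0.002 0.001] F [ 0.2 -0.6 -2.9] w 8.4 gf 58.8 q [-0.91  0.39  0.46  1.53 -0.18  1.26 -0.7 ]
rows 30 slide [-0.404, 0.072, -0.004] twist [0.0, -0.0, -0.043]
```

Request:
send_rows:
  steps:
    - {"slide": [-0.2, 0.03, 0], "twist": [0, 0, -0.05]}
    - {"slide": [-0.4, 0.07, 0], "twist": [0, 0, -0.05]}
    - {"slide": [-0.55, 0.1, 0], "twist": [0, 0, -0.05]}
    - {"slide": [-0.55, 0.1, 0], "twist": [0, 0, -0.05]}
    - {"slide": [-0.55, 0.1, 0], "twist": [0, 0, -0.05]}
    - {"slide": [-0.55, 0.1, 0], "twist": [0, 0, -0.05]}
    - {"slide": [-0.55, 0.1, 0], "twist": [0, 0, -0.05]}
    - {"slide": [-0.55, 0.1, 0], "twist": [0, 0, -0.05]}
    - {"slide": [-0.55, 0.1, 0], "twist": [0, 0, -0.05]}
    - {"slide": [-0.55, 0.1, 0], "twist": [0, 0, -0.05]}
    - {"slide": [-0.55, 0.1, 0], "twist": [0, 0, -0.05]}
    - {"slide": [-0.55, 0.1, 0], "twist": [0, 0, -0.05]}

```text
t: 6.4
eef_pos: [0.4688, -0.0164, 0.1931]
ee_rot: [-2.42, -2.001, 0.002]
ft_force: [1.2, 0.8, -3.8]
gripper_width: 0.101
gripper_force: 58.7
```

Request:
send_rows:
  steps:
    - {"slide": [-0.55, 0.08, 0], "twist": [0, 0, -0.05]}
    - {"slide": [-0.55, 0.08, 0], "twist": [0, 0, -0.05]}
    - {"slide": [-0.55, 0.08, 0], "twist": [0, 0, -0.05]}
    - {"slide": [-0.55, 0.08, 0], "twist": [0, 0, -0.05]}
    - {"slide": [-0.55, 0.08, 0], "twist": [0, 0, -0.05]}
    - {"slide": [-0.55, 0.08, 0], "twist": [0, 0, -0.05]}
    - {"slide": [-0.55, 0.08, 0], "twist": [0, 0, -0.05]}
    - {"slide": [-0.55, 0.08, 0], "twist": [0, 0, -0.05]}
    - {"slide": [-0.5, 0.07, 0], "twist": [0, 0, -0.05]}
    - {"slide": [-0.3, 0.05, 0], "twist": [0, 0, -0.05]}
    - {"slide": [-0.15, 0.03, 0], "twist": [0, 0, -0.05]}
    - {"slide": [0, 0, 0], "twist": [0, 0, 0]}

```text
t: 7.6
eef_pos: [0.4665, -0.2858, 0.1933]
ee_rot: [-2.338, -2.097, 0.002]
ft_force: [0.7, 0.1, -3.3]
gripper_width: 0.1
gripper_force: 58.7
```

```bash
python3 - <<'E'
from plan import *
f=[nets.search_frame('felt',c) for c in('top','scene')]
plan([.478,-.319,.035],-5,8)
a=cams.grab_frame('top');b=cams.grab_frame('scene')
cv2.imwrite('pics/g2.png',np.hstack([cv2.resize(a['img'][120:270,260:410],(400,400),interpolation=cv2.INTER_CUBIC),cv2.resize(b['img'][90:240,130:280],(400,400),interpolation=cv2.INTER_CUBIC)])[:,:,::-1])
E
```

```text
t 7.7 pos [ 0.4675 -0.2834  0.1933] ydeg -6.1 tilt [-0.001  0.002] F [ 0.5 -0.1 -3.7] w 8.9 gf 58.7 q [-0.02  0.39  0.72  1.6  -0.27  1.26  0.65]
rows 8 slide [-0.086, 0.035, 0.396] twist [-0.001, -0.002, -0.015]
```

View pics/g2.png

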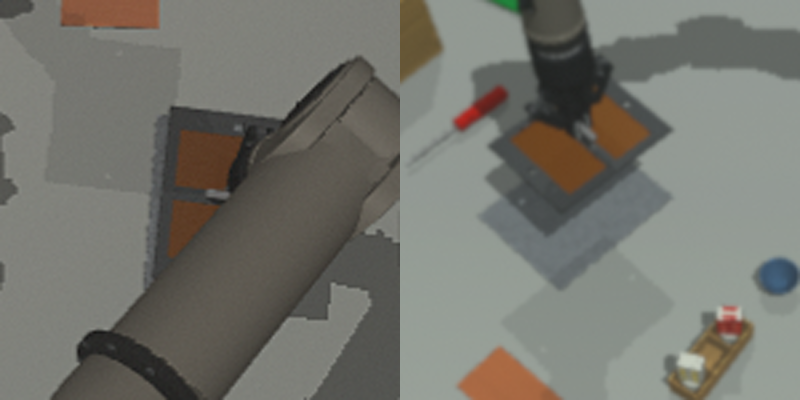

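The cover is held level above the felt. Lowering in two stages.

Request:
send_rows:
  steps:
    - {"slide": [-0.08, 0.03, 0.25], "twist": [0, 0, -0.015]}
    - {"slide": [-0.09, 0.04, 0.5], "twist": [0, 0, -0.015]}
    - {"slide": [-0.09, 0.04, 0.55], "twist": [0, 0, -0.015]}
    - {"slide": [-0.09, 0.04, 0.55], "twist": [0, 0, -0.015]}
    - {"slide": [-0.09, 0.04, 0.5], "twist": [0, 0, -0.015]}
    - {"slide": [-0.09, 0.03, 0.4], "twist": [0, 0, -0.015]}
    - {"slide": [-0.09, 0.03, 0.25], "twist": [0, 0, -0.015]}
    - {"slide": [-0.09, 0.03, 0.1], "twist": [0, 0, -0.015]}
    - {"slide": [0, 0, 0], "twist": [0, 0, 0]}
    - {"slide": [0, 0, 0], "twist": [0, 0, 0]}

```text
t: 8.8
eef_pos: [0.4788, -0.3221, 0.0397]
ee_rot: [2.316, 2.12, 0.001]
ft_force: [-0.2, -0.7, -2.8]
gripper_width: 0.1
gripper_force: 58.7
```

```bash
python3 -c "
from plan import *
plan([.478,-.319,.0165],-5,6)"
```

```text
t 8.8 pos [ 0.4788 -0.3221  0.0397] ydeg -5.1 tilt [ 0.002 -0.001] F [-0.2 -0.7 -2.8] w 8.5 gf 58.7 q [ 0.12  0.61  0.63  1.7  -0.42  0.97  0.82]
rows 6 slide [0.01, -0.004, 0.077] twist [0.002, 0.001, -0.001]
```

Request:
send_rows:
  steps:
    - {"slide": [0.01, 0, 0.08], "twist": [0, 0, 0]}
    - {"slide": [0.01, 0, 0.08], "twist": [0, 0, 0]}
    - {"slide": [0.01, 0, 0.08], "twist": [0, 0, 0]}
    - {"slide": [0.01, 0, 0.08], "twist": [0, 0, 0]}
    - {"slide": [0.01, 0, 0.06], "twist": [0, 0, 0]}
    - {"slide": [0, 0, 0.04], "twist": [0, 0, 0]}
    - {"slide": [0, 0, 0.02], "twist": [0, 0, 0]}
    - {"slide": [0, 0, 0], "twist": [0, 0, 0]}
    - {"slide": [0, 0, 0], "twist": [0, 0, 0]}

```text
t: 9.7
eef_pos: [0.4785, -0.3191, 0.0169]
ee_rot: [2.317, 2.121, 0.0]
ft_force: [0.2, -0.8, -3.6]
gripper_width: 0.102
gripper_force: 58.7
```

Request:
send_rows:
  steps:
    - {"slide": [0, 0, 0.02], "twist": [0, 0, 0]}
    - {"slide": [0, 0, 0.02], "twist": [0, 0, 0]}
    - {"slide": [0, 0, 0], "twist": [0, 0, 0]}

```text
t: 10.0
eef_pos: [0.4787, -0.3192, 0.0163]
ee_rot: [2.317, 2.121, 0.001]
ft_force: [-2.9, 2.1, 5.5]
gripper_width: 0.1
gripper_force: 59.9
```

Request:
send_rows:
  steps:
    - {"slide": [0, 0, 0], "twist": [0, 0, 0]}
    - {"slide": [0, 0, 0], "twist": [0, 0, 0]}
    - {"slide": [0, 0, 0], "twist": [0, 0, 0]}
    - {"slide": [0, 0, 0], "twist": [0, 0, 0]}
    - {"slide": [0, 0, -0.2], "twist": [0, 0, 0]}
    - {"slide": [0, 0, -0.5], "twist": [0, 0, 0]}
    - {"slide": [0, 0, -0.8], "twist": [0, 0, 0]}
    - {"slide": [0, 0, -0.8], "twist": [0, 0, 0]}
    - {"slide": [0, 0, -0.8], "twist": [0, 0, 0]}
  gripper: 0

```text
t: 10.9
eef_pos: [0.4781, -0.3191, 0.1721]
ee_rot: [2.318, 2.12, 0.0]
ft_force: [-0.4, 0.2, 0.8]
gripper_width: 0.499
gripper_force: 0.0
```

```bash
python3 - <<'E'
from plan import *
plan([.56,-.1,.2],35,12)
b=cams.grab_frame('scene')
cv2.imwrite('pics/g3.png',cv2.resize(b['img'][100:270,130:360],None,fx=3,fy=3,interpolation=cv2.INTER_CUBIC)[:,:,::-1])
E
```

```text
t 10.9 pos [ 0.4781 -0.3191  0.1721] ydeg -5.1 tilt [ 0. -0.] F [-0.4  0.2  0.8] w 42.4 gf 0.0 q [ 0.06  0.46  0.71  1.56 -0.31  1.24  0.73]
rows 12 slide [0.331, 0.221, -0.047] twist [0.0, 0.0, -0.389]
```

View pics/g3.png

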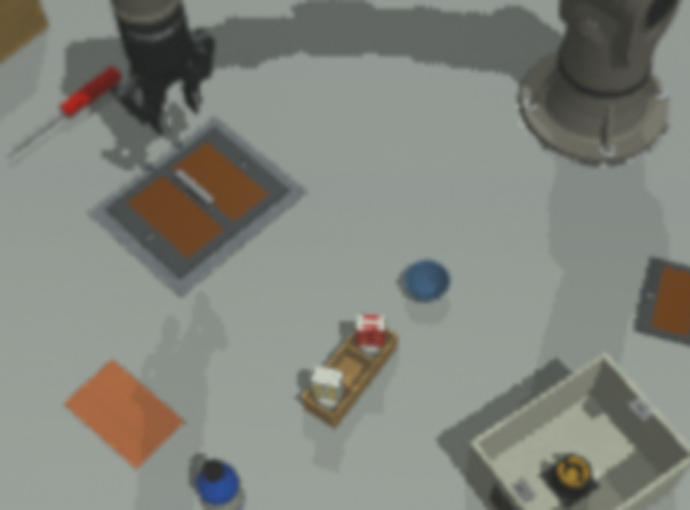

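The cover lies flat and centred on the felt at about (200,205), and the open housing shows the brass holder at about (573,470). I'll take one composite close-up of the holder and the red lamp in both views for the precise poses.

```bash
python3 - <<'E'
from h import *
a=cams.grab_frame('top');b=cams.grab_frame('scene')
def c(f,P,m):
    u=np.round(proj(f,P)).astype(int); print(u-m); return cv2.resize(f['img'][u[1]-m:u[1]+m,u[0]-m:u[0]+m],(300,300),interpolation=cv2.INTER_CUBIC)
L=[.503,.007,.079];H=[.488,.2935,.038];I=[.488,.2935,.105]
im=np.vstack([np.hstack([c(a,H,12),c(a,L,12),c(a,I,50)[:,:200]]),np.hstack([c(b,H,12),c(b,L,12),c(b,I,50)[:,:200]])])
cv2.imwrite('pics/g4.png',im[:,:,::-1])
E
```

```text
[152 178]
[237 173]
[109 137]
[309 245]
[241 195]
[274 199]
```

View pics/g4.png

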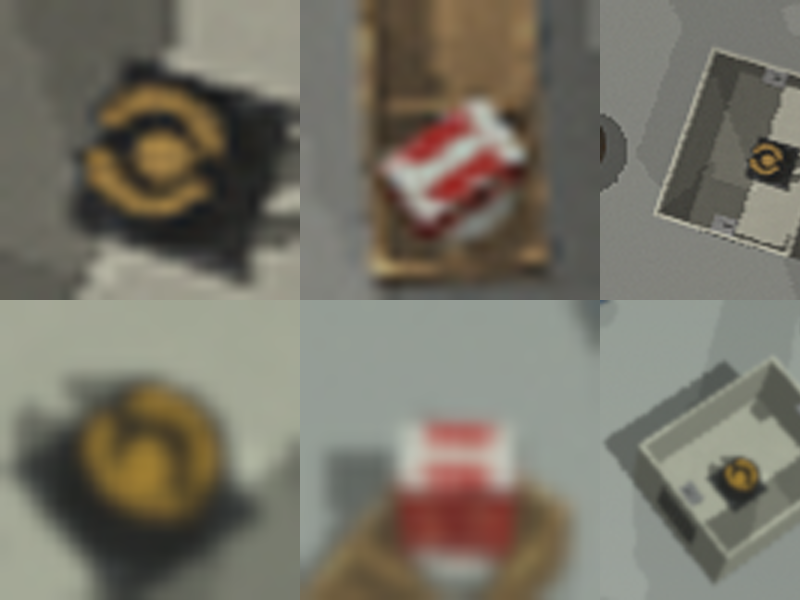

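```bash
python3 - <<'E'
from fit import *
from plan import plan
a=cams.grab_frame('top');b=cams.grab_frame('scene')
c=lambda o,x,y:np.array(o)+(np.array([x,y])+.5)/12.5-.5
ho=c([152,178],155,151);hs=c([309,245],150,152)
for f,u in((a,ho),(b,hs)):print('mouth',unproj(f,u,.038))
z=.079;h=.010;w=.016
T=lambda x,y:c([237,173],x-300,y);S=lambda x,y:c([241,195],x-300,y-300)
tl=[(a,T(381,170),(h,w,z)),(a,T(478,98),(h,-w,z)),(a,T(528,152),(-h,-w,z)),(a,T(426,216),(-h,w,z))]
sl=[(b,S(398,420),(-h,-w,z)),(b,S(518,421),(-h,w,z)),(b,S(521,492),(h,w,z)),(b,S(395,492),(h,-w,z))]
for o in(tl,sl,tl+sl): print(fit(o,[.5,0,.5]))
# rim corners (outer, z=.105)
C=lambda o,x,y:np.array(o)+(np.array([x,y])+.5)/3-.5
T=lambda x,y:C([109,137],x-600,y);S=lambda x,y:C([274,199],x-600,y-300)
z=.105;h=.095;w=.075
o=[(a,T(714,49),(h,w,z)),(a,T(656,214),(-h,w,z)),(b,S(641,447),(h,-w,z)),(b,S(716,583),(h,w,z)),(b,S(772,358),(-h,-w,z))]
print(fit(o,[.488,.29,-.28]))
plan([.503,.007,.15],36,14)
E
```

```text
mouth [0.48863105 0.29427766 0.038     ]
mouth [0.488146   0.29317268 0.038     ]
(array([0.50349592, 0.00777734, 0.66619047]), [[0.0, -0.4], [0.1, -0.5], [-0.2, 0.1], [0.1, 0.8]])
(array([0.50225624, 0.00780844, 0.68448959]), [[0.3, 0.4], [-0.3, 0.4], [-0.5, -0.4], [0.5, -0.4]])
(array([0.50296645, 0.00782726, 0.67449009]), [[0.0, -0.2], [0.0, -0.3], [-0.2, 0.2], [0.1, 1.0], [0.2, 0.5], [-0.4, 0.5], [-0.7, -0.2], [0.4, -0.3]])
(array([ 0.494204  ,  0.29538522, -0.2809998 ]), [[-0.5, -2.6], [-1.3, -1.6], [-1.6, 1.1], [2.9, -6.2], [-0.5, 1.0]])
t 11.15 pos [ 0.4782 -0.3187  0.1699] ydeg -5.1 tilt [0. 0.] F [-0.1 -0.2 -0.5] w 42.5 gf 0.0 q [ 0.06  0.46  0.7   1.56 -0.31  1.23  0.73]
rows 14 slide [0.452, 0.15, 0.029] twist [0.0, -0.0, -0.341]
```

Request:
send_rows:
  steps:
    - {"slide": [0.3, 0.1, 0], "twist": [0, 0, -0.41]}
    - {"slide": [0.53, 0.18, 0], "twist": [0, 0, -0.41]}
    - {"slide": [0.53, 0.18, 0], "twist": [0, 0, -0.41]}
    - {"slide": [0.53, 0.18, 0], "twist": [0, 0, -0.41]}
    - {"slide": [0.53, 0.18, 0], "twist": [0, 0, -0.41]}
    - {"slide": [0.53, 0.18, 0], "twist": [0, 0, -0.41]}
    - {"slide": [0.53, 0.18, 0], "twist": [0, 0, -0.41]}
    - {"slide": [0.53, 0.18, 0], "twist": [0, 0, -0.41]}
    - {"slide": [0.53, 0.18, 0], "twist": [0, 0, -0.41]}
    - {"slide": [0.53, 0.18, 0], "twist": [0, 0, -0.41]}
    - {"slide": [0.53, 0.18, 0], "twist": [0, 0, -0.41]}
    - {"slide": [0.5, 0.18, 0], "twist": [0, 0, -0.41]}
  gripper: -0.1

```text
t: 12.35
eef_pos: [0.4982, -0.0008, 0.1683]
ee_rot: [-1.385, -2.816, 0.002]
ft_force: [-0.1, -0.2, -0.4]
gripper_width: 0.549
gripper_force: 0.0
```

```bash
python3 -c "
from plan import *
cams.grab_frame('top');cams.grab_frame('top')
plan([.503,.0078,.15],37.5,2)"
```

```text
t 12.45 pos [0.4976 0.0031 0.1681] ydeg 37.9 tilt [-0.005  0.004] F [-0.4  0.6  0.4] w 46.8 gf 0.0 q [-0.42  0.27  0.46  1.76 -0.13  1.15  0.75]
rows 2 slide [0.003, 0.071, 0.181] twist [-0.005, -0.019, 0.025]
```

Request:
send_rows:
  steps:
    - {"slide": [0, 0.07, 0.1], "twist": [0, 0, 0.02]}
    - {"slide": [0, 0.07, 0.25], "twist": [0, 0, 0.02]}
    - {"slide": [0, 0, 0.35], "twist": [0, 0, 0]}
    - {"slide": [0, 0, 0.2], "twist": [0, 0, 0]}
    - {"slide": [0, 0, 0], "twist": [0, 0, 0]}
    - {"slide": [0, 0, 0], "twist": [0, 0, 0]}

```text
t: 13.05
eef_pos: [0.5052, -0.0004, 0.1244]
ee_rot: [-1.406, -2.809, 0.001]
ft_force: [0.1, -0.5, -0.2]
gripper_width: 0.55
gripper_force: 0.0
```

```bash
python3 -c "
from plan import *
plan([.503,.0078,.044],37.5,6)"
```

```text
t 13.05 pos [ 5.052e-01 -4.000e-04  1.244e-01] ydeg 36.8 tilt [-0.001 -0.   ] F [ 0.1 -0.5 -0.2] w 46.8 gf 0.0 q [-0.4   0.33  0.46  1.8  -0.16  1.05  0.76]
rows 6 slide [0.026, 0.011, 0.268] twist [-0.001, -0.0, -0.013]
```

Request:
send_rows:
  steps:
    - {"slide": [0.06, 0.025, 0.1], "twist": [0, 0, -0.03]}
    - {"slide": [0.06, 0.025, 0.2], "twist": [0, 0, -0.03]}
    - {"slide": [0.04, 0.02, 0.2], "twist": [0, 0, -0.02]}
    - {"slide": [0, 0, 0.1], "twist": [0, 0, 0]}
    - {"slide": [0, 0, 0], "twist": [0, 0, 0]}
    - {"slide": [0, 0, 0], "twist": [0, 0, 0]}

```text
t: 13.65
eef_pos: [0.5032, 0.0086, 0.0947]
ee_rot: [1.388, 2.818, -0.0]
ft_force: [-0.5, 1.0, 0.9]
gripper_width: 0.547
gripper_force: 0.0
```

```bash
python3 -c "
from plan import *
plan([.503,.0078,.044],37.5,6)"
```

```text
t 13.65 pos [0.5032 0.0086 0.0947] ydeg 37.6 tilt [-0. -0.] F [-0.5  1.   0.9] w 46.5 gf 0.0 q [-0.4   0.36  0.44  1.84 -0.18  0.98  0.77]
rows 6 slide [-0.002, -0.002, 0.169] twist [-0.0, 0.0, 0.001]
```

Request:
send_rows:
  steps:
    - {"slide": [0, 0, 0.12], "twist": [0, 0, 0]}
    - {"slide": [0, 0, 0.2], "twist": [0, 0, 0]}
    - {"slide": [0, 0, 0.22], "twist": [0, 0, 0]}
    - {"slide": [0, 0, 0.22], "twist": [0, 0, 0]}
    - {"slide": [0, 0, 0.16], "twist": [0, 0, 0]}
    - {"slide": [0, 0, 0.08], "twist": [0, 0, 0]}
    - {"slide": [0, 0, 0], "twist": [0, 0, 0]}
    - {"slide": [0, 0, 0], "twist": [0, 0, 0]}

```text
t: 14.45
eef_pos: [0.5035, 0.0087, 0.0449]
ee_rot: [1.388, 2.818, 0.0]
ft_force: [1.0, 0.4, -0.7]
gripper_width: 0.547
gripper_force: 0.0
```

Request:
send_rows:
  steps:
    - {"slide": [0, 0, 0], "twist": [0, 0, 0]}
    - {"slide": [0, 0, 0], "twist": [0, 0, 0]}
    - {"slide": [0, 0, 0], "twist": [0, 0, 0]}
    - {"slide": [0, 0, 0], "twist": [0, 0, 0]}
    - {"slide": [0, 0, 0], "twist": [0, 0, 0]}
    - {"slide": [0, 0, 0], "twist": [0, 0, 0]}
  gripper: 1
  squeeze: 40

```text
t: 15.05
eef_pos: [0.5038, 0.0088, 0.0453]
ee_rot: [1.388, 2.817, 0.001]
ft_force: [0.1, -0.4, 4.4]
gripper_width: 0.228
gripper_force: 40.6
```

Request:
send_rows:
  steps:
    - {"slide": [0, 0, -0.1], "twist": [0, 0, 0]}
    - {"slide": [0, 0, -0.2], "twist": [0, 0, 0]}
    - {"slide": [0, 0, -0.35], "twist": [0, 0, 0]}
    - {"slide": [0, 0, -0.5], "twist": [0, 0, 0]}
    - {"slide": [0, 0, -0.5], "twist": [0, 0, 0]}
    - {"slide": [0, 0, -0.5], "twist": [0, 0, 0]}
    - {"slide": [0, 0, -0.4], "twist": [0, 0, 0]}
    - {"slide": [0, 0, -0.2], "twist": [0, 0, 0]}
    - {"slide": [0, 0, -0.1], "twist": [0, 0, 0]}
    - {"slide": [0, 0, 0], "twist": [0, 0, 0]}
  squeeze: 80

```text
t: 16.05
eef_pos: [0.5031, 0.0088, 0.1873]
ee_rot: [1.388, 2.818, 0.0]
ft_force: [-0.2, -0.0, 0.2]
gripper_width: 0.222
gripper_force: 78.0
```

```bash
python3 -c "
from plan import *
plan([.4884,.2938,.185],-16,14)"
```

```text
t 16.05 pos [0.5031 0.0088 0.1873] ydeg 37.6 tilt [0. 0.] F [-0.2 -0.   0.2] w 18.9 gf 78.0 q [-0.43  0.26  0.47  1.72 -0.12  1.19  0.72]
rows 14 slide [0.417, 0.072, 0.003] twist [0.0, -0.0, 0.445]
```

Request:
send_rows:
  steps:
    - {"slide": [0.3, 0.08, 0], "twist": [0, 0, 0.52]}
    - {"slide": [0.5, 0.08, 0], "twist": [0, 0, 0.52]}
    - {"slide": [0.5, 0.08, 0], "twist": [0, 0, 0.52]}
    - {"slide": [0.5, 0.08, 0], "twist": [0, 0, 0.52]}
    - {"slide": [0.5, 0.08, 0], "twist": [0, 0, 0.52]}
    - {"slide": [0.5, 0.08, 0], "twist": [0, 0, 0.52]}
    - {"slide": [0.5, 0.08, 0], "twist": [0, 0, 0.52]}
    - {"slide": [0.5, 0.08, 0], "twist": [0, 0, 0.52]}
    - {"slide": [0.5, 0.08, 0], "twist": [0, 0, 0.52]}
    - {"slide": [0.5, 0.08, 0], "twist": [0, 0, 0.52]}
    - {"slide": [0.5, 0.08, 0], "twist": [0, 0, 0.52]}
    - {"slide": [0.4, 0.08, 0], "twist": [0, 0, 0.52]}

```text
t: 17.25
eef_pos: [0.4871, 0.2898, 0.1854]
ee_rot: [-2.51, -1.887, 0.005]
ft_force: [0.5, -0.3, -0.1]
gripper_width: 0.222
gripper_force: 78.0
```

Request:
send_rows:
  steps:
    - {"slide": [0, 0, 0], "twist": [0, 0, 0]}
    - {"slide": [0, 0, 0], "twist": [0, 0, 0]}
    - {"slide": [0, 0, 0], "twist": [0, 0, 0]}

```text
t: 17.55
eef_pos: [0.4881, 0.2863, 0.1866]
ee_rot: [2.511, 1.887, -0.004]
ft_force: [-0.7, -0.9, 0.5]
gripper_width: 0.222
gripper_force: 78.1
```

```bash
python3 - <<'E'
from plan import *
plan([.4884,.2938,.185],-16,2)
a=cams.grab_frame('top');b=cams.grab_frame('scene');P=status.get_state()['eef_pos']+[0,0,-.03]
def c(f,m):
    u=np.round(proj(f,P)).astype(int); print(u-m); return cv2.resize(f['img'][u[1]-m:u[1]+m,u[0]-m:u[0]+m],(400,400),interpolation=cv2.INTER_CUBIC)
cv2.imwrite('pics/g5.png',np.hstack([c(a,25),c(b,25)])[:,:,::-1])
E
```

```text
t 17.55 pos [0.4881 0.2863 0.1866] ydeg -16.1 tilt [-0.001 -0.002] F [-0.7 -0.9  0.5] w 18.9 gf 78.1 q [-0.89  0.39  0.45  1.55 -0.18  1.24 -0.69]
rows 2 slide [0.073, -0.017, 0.015] twist [-0.003, 0.008, -0.008]
[132 159]
[300 217]
```

View pics/g5.png

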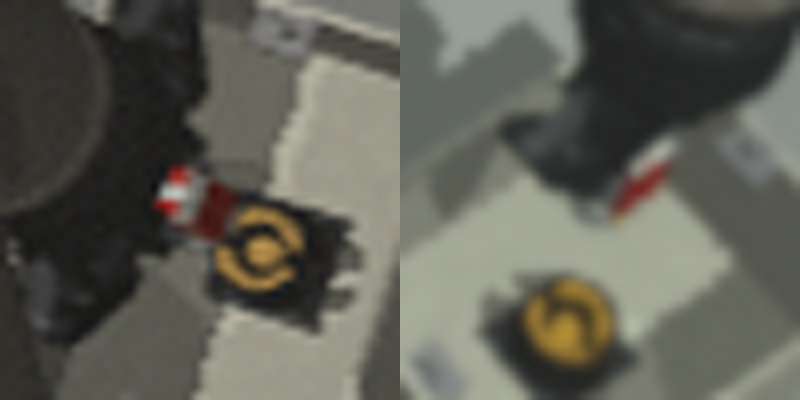

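The red lamp is still in the grip at about (200,200), with the holder below at (262,250). I'll check that the lamp's projection matches its expected upright pose before lowering.

```bash
python3 - <<'E'
from plan import *
a=cams.grab_frame('top');b=cams.grab_frame('scene');P=status.get_state()['eef_pos'];print(P)
y=np.radians(74)
for f,o in((a,[132,159]),(b,[300,217])):
  for z,w in((.076,.016),(.076,-.016),(.031,.016),(.031,-.016),(0,0)):
    q=P+[w*np.cos(y),w*np.sin(y),z-.0423]; print(z,w,np.round((proj(f,q)-o+.5)*8))
plan([.4884,.2938,.14],-16,4)
E
```

```text
[0.48843731 0.28715199 0.18746852]
0.076 0.016 [110. 168.]
0.076 -0.016 [194. 194.]
0.031 0.016 [146. 188.]
0.031 -0.016 [227. 213.]
0 0 [208. 212.]
0.076 0.016 [259. 171.]
0.076 -0.016 [202. 105.]
0.031 0.016 [238. 218.]
0.031 -0.016 [183. 154.]
0 0 [197. 217.]
t 17.75 pos [0.4884 0.2872 0.1875] ydeg -16.1 tilt [-0.  0.] F [ 0.1  0.7 -1.6] w 19.1 gf 78.1 q [-0.89  0.39  0.45  1.55 -0.18  1.24 -0.69]
rows 4 slide [0.032, -0.009, 0.237] twist [-0.0, -0.0, -0.004]
```

Request:
send_rows:
  steps:
    - {"slide": [0.06, -0.02, 0.1], "twist": [0, 0, 0]}
    - {"slide": [0.06, -0.02, 0.2], "twist": [0, 0, 0]}
    - {"slide": [0, 0, 0.3], "twist": [0, 0, 0]}
    - {"slide": [0, 0, 0.3], "twist": [0, 0, 0]}
    - {"slide": [0, 0, 0.3], "twist": [0, 0, 0]}
    - {"slide": [0, 0, 0.2], "twist": [0, 0, 0]}
    - {"slide": [0, 0, 0.1], "twist": [0, 0, 0]}
    - {"slide": [0, 0, 0], "twist": [0, 0, 0]}
    - {"slide": [0, 0, 0], "twist": [0, 0, 0]}
    - {"slide": [0, 0, 0], "twist": [0, 0, 0]}

```text
t: 18.75
eef_pos: [0.4888, 0.2948, 0.1131]
ee_rot: [2.51, 1.889, 0.003]
ft_force: [-0.5, 0.4, -1.1]
gripper_width: 0.222
gripper_force: 78.1
```

```bash
python3 -c "
from plan import *
plan([.4884,.2938,.085],-16,4)"
```

```text
t 18.75 pos [0.4888 0.2948 0.1131] ydeg -16.1 tilt [0.002 0.001] F [-0.5  0.4 -1.1] w 18.9 gf 78.1 q [-0.88  0.46  0.43  1.64 -0.21  1.08 -0.67]
rows 4 slide [-0.006, -0.001, 0.141] twist [0.002, -0.002, -0.002]
```

Request:
send_rows:
  steps:
    - {"slide": [-0.02, 0, 0.1], "twist": [0, 0, 0]}
    - {"slide": [0, 0, 0.15], "twist": [0, 0, 0]}
    - {"slide": [0, 0, 0.15], "twist": [0, 0, 0]}
    - {"slide": [0, 0, 0.12], "twist": [0, 0, 0]}
    - {"slide": [0, 0, 0.08], "twist": [0, 0, 0]}
    - {"slide": [0, 0, 0.06], "twist": [0, 0, 0]}
    - {"slide": [0, 0, 0.04], "twist": [0, 0, 0]}
    - {"slide": [0, 0, 0], "twist": [0, 0, 0]}

```text
t: 19.55
eef_pos: [0.4889, 0.2941, 0.0778]
ee_rot: [2.51, 1.889, 0.004]
ft_force: [0.7, 1.1, 0.1]
gripper_width: 0.223
gripper_force: 78.2
```

Request:
send_rows:
  steps:
    - {"slide": [0, 0, 0.03], "twist": [0, 0, 0]}
    - {"slide": [0, 0, 0.03], "twist": [0, 0, 0]}
    - {"slide": [0, 0, 0], "twist": [0, 0, 0]}
    - {"slide": [0, 0, 0], "twist": [0, 0, 0]}

```text
t: 19.95
eef_pos: [0.4893, 0.2944, 0.0748]
ee_rot: [2.51, 1.889, 0.006]
ft_force: [4.4, 2.3, 0.5]
gripper_width: 0.224
gripper_force: 78.2
```

Request:
send_rows:
  steps:
    - {"slide": [0.015, 0.015, 0], "twist": [0, 0, 0]}
    - {"slide": [0, 0, 0.03], "twist": [0, 0, 0]}
    - {"slide": [0, 0, 0.03], "twist": [0, 0, 0]}
    - {"slide": [0, 0, 0], "twist": [0, 0, 0]}
    - {"slide": [0, 0, 0], "twist": [0, 0, 0]}

```text
t: 20.45
eef_pos: [0.4894, 0.2944, 0.0714]
ee_rot: [2.51, 1.889, 0.002]
ft_force: [4.7, 2.9, 0.6]
gripper_width: 0.223
gripper_force: 78.4
```

Request:
send_rows:
  steps:
    - {"slide": [0.02, 0.02, 0], "twist": [0, 0, 0]}
    - {"slide": [0, 0, 0.03], "twist": [0, 0, 0]}
    - {"slide": [0, 0, 0.03], "twist": [0, 0, 0]}
    - {"slide": [0, 0, 0.03], "twist": [0, 0, 0]}
    - {"slide": [0, 0, 0], "twist": [0, 0, 0]}
    - {"slide": [0, 0, 0], "twist": [0, 0, 0]}

```text
t: 21.05
eef_pos: [0.4896, 0.2946, 0.0673]
ee_rot: [-2.51, -1.889, 0.001]
ft_force: [1.0, 1.4, 4.8]
gripper_width: 0.221
gripper_force: 79.3
```

```bash
python3 -c "
from plan import *
plan([.4894,.2944,.061],-16,4)
s=status.get_state();print(s['torque'])"
```

```text
t 21.05 pos [0.4896 0.2946 0.0673] ydeg -16.1 tilt [-0.001 -0.   ] F [1.  1.4 4.8] w 18.8 gf 79.3 q [-0.87  0.52  0.41  1.68 -0.24  0.99 -0.65]
rows 4 slide [-0.001, -0.001, 0.032] twist [-0.002, 0.0, -0.002]
[ 0.34512512 -0.33774164  0.00560307]
```

Request:
send_rows:
  steps:
    - {"slide": [0, 0, 0.04], "twist": [0, 0, 0]}
    - {"slide": [0, 0, 0.04], "twist": [0, 0, 0]}
    - {"slide": [0, 0, 0.04], "twist": [0, 0, 0]}
    - {"slide": [0, 0, 0.02], "twist": [0, 0, 0]}
    - {"slide": [0, 0, 0], "twist": [0, 0, 0]}
    - {"slide": [0, 0, 0], "twist": [0, 0, 0]}

```text
t: 21.65
eef_pos: [0.4897, 0.2946, 0.0613]
ee_rot: [-2.509, -1.889, 0.001]
ft_force: [-0.2, 0.5, 10.9]
gripper_width: 0.221
gripper_force: 80.0
```

Request:
send_rows:
  steps:
    - {"slide": [0, 0, 0.03], "twist": [0, 0, 0]}
    - {"slide": [0, 0, 0.01], "twist": [0, 0, 0]}
    - {"slide": [0, 0, 0], "twist": [0, 0, 0]}
    - {"slide": [0, 0, 0], "twist": [0, 0, 0]}

```text
t: 22.05
eef_pos: [0.4897, 0.2946, 0.0597]
ee_rot: [-2.509, -1.888, 0.001]
ft_force: [-0.5, 1.0, 12.8]
gripper_width: 0.225
gripper_force: 80.1
```

Request:
send_rows:
  steps:
    - {"slide": [0, 0, 0], "twist": [0, 0, 0.3]}
    - {"slide": [0, 0, 0], "twist": [0, 0, 0.4]}
    - {"slide": [0, 0, 0], "twist": [0, 0, 0.5]}
    - {"slide": [0, 0, 0], "twist": [0, 0, 0.5]}
    - {"slide": [0, 0, 0], "twist": [0, 0, 0.3]}
    - {"slide": [0, 0, 0], "twist": [0, 0, 0]}

```text
t: 22.65
eef_pos: [0.4903, 0.2945, 0.0598]
ee_rot: [-2.765, -1.491, -0.001]
ft_force: [-0.5, 0.0, 12.8]
gripper_width: 0.222
gripper_force: 80.1
```

```bash
python3 -c "
from plan import *
plan([.4897,.2946,.0597],-106,16)
s=status.get_state();print(s['torque'])"
```

```text
t 22.65 pos [0.4903 0.2945 0.0598] ydeg -33.3 tilt [0. 0.] F [-0.5  0.  12.8] w 18.9 gf 80.1 q [-0.92  0.54  0.48  1.69 -0.29  0.98 -0.91]
rows 16 slide [-0.001, -0.0, 0.0] twist [-0.0, -0.0, 0.529]
[0.00239443 0.05942189 0.0405805 ]
```

Request:
send_rows:
  steps:
    - {"slide": [0, 0, 0], "twist": [0, 0, 0.4]}
    - {"slide": [0, 0, 0], "twist": [0, 0, 0.6]}
    - {"slide": [0, 0, 0], "twist": [0, 0, 0.7]}
    - {"slide": [0, 0, 0], "twist": [0, 0, 0.7]}
    - {"slide": [0, 0, 0], "twist": [0, 0, 0.7]}
    - {"slide": [0, 0, 0], "twist": [0, 0, 0.7]}
    - {"slide": [0, 0, 0], "twist": [0, 0, 0.7]}
    - {"slide": [0, 0, 0], "twist": [0, 0, 0.7]}
    - {"slide": [0, 0, 0], "twist": [0, 0, 0.7]}
    - {"slide": [0, 0, 0], "twist": [0, 0, 0.6]}
    - {"slide": [0, 0, 0], "twist": [0, 0, 0.4]}
    - {"slide": [0, 0, 0], "twist": [0, 0, 0]}

```text
t: 23.85
eef_pos: [0.4911, 0.2936, 0.0598]
ee_rot: [3.14, -0.074, 0.002]
ft_force: [0.6, -0.2, 12.8]
gripper_width: 0.22
gripper_force: 80.1
```

```bash
python3 -c "
from plan import *
plan([.4897,.2946,.0597],-106,4)
s=status.get_state();print(s['torque'])"
```

```text
t 23.85 pos [0.4911 0.2936 0.0598] ydeg -92.7 tilt [ 0.001 -0.   ] F [ 0.6 -0.2 12.8] w 18.7 gf 80.1 q [-1.08  0.6   0.74  1.7  -0.46  1.03 -1.81]
rows 4 slide [-0.008, -0.004, 0.001] twist [0.0, -0.002, 0.387]
[-0.13661457 -0.15436384  0.00689254]
```

Request:
send_rows:
  steps:
    - {"slide": [0, 0, 0], "twist": [0, 0, 0.3]}
    - {"slide": [0, 0, 0], "twist": [0, 0, 0.3]}
    - {"slide": [0, 0, 0], "twist": [0, 0, 0.3]}
    - {"slide": [0, 0, 0], "twist": [0, 0, 0.3]}
    - {"slide": [0, 0, 0], "twist": [0, 0, 0.2]}
    - {"slide": [0, 0, 0], "twist": [0, 0, 0.1]}
    - {"slide": [0, 0, 0], "twist": [0, 0, 0]}

```text
t: 24.55
eef_pos: [0.4912, 0.2931, 0.0598]
ee_rot: [3.112, -0.425, 0.002]
ft_force: [1.6, -1.6, 12.3]
gripper_width: 0.224
gripper_force: 80.1
```

```bash
python3 -c "
from plan import *
plan([.4897,.2946,.0597],-106,4)
s=status.get_state();print(s['torque'])"
```

```text
t 24.55 pos [0.4912 0.2931 0.0598] ydeg -105.6 tilt [ 0.001 -0.001] F [ 1.6 -1.6 12.3] w 19.1 gf 80.1 q [-1.11  0.62  0.79  1.7  -0.5   1.04 -2.  ]
rows 4 slide [-0.009, -0.005, 0.001] twist [0.0, -0.002, 0.013]
[-0.33358226 -0.19300594  0.03163277]
```

Request:
send_rows:
  steps:
    - {"slide": [0, 0, 0], "twist": [0, 0, 0.15]}
    - {"slide": [0, 0, 0], "twist": [0, 0, 0.1]}
    - {"slide": [0, 0, 0], "twist": [0, 0, 0]}
    - {"slide": [0, 0, 0], "twist": [0, 0, 0]}

```text
t: 24.95
eef_pos: [0.4912, 0.293, 0.0598]
ee_rot: [3.104, -0.483, 0.002]
ft_force: [0.8, -1.8, 12.2]
gripper_width: 0.219
gripper_force: 80.1
```

```bash
python3 -c "
from plan import *
plan([.4897,.2946,.0597],-108,4)
s=status.get_state();print(s['torque'])"
```

```text
t 24.95 pos [0.4912 0.293  0.0598] ydeg -107.7 tilt [ 0.001 -0.001] F [ 0.8 -1.8 12.2] w 18.6 gf 80.1 q [-1.12  0.62  0.8   1.7  -0.5   1.04 -2.03]
rows 4 slide [-0.009, -0.005, 0.001] twist [0.0, -0.002, 0.009]
[-0.33378795 -0.20238332  0.02919542]
```

Request:
send_rows:
  steps:
    - {"slide": [0, 0, 0], "twist": [0, 0, 0.15]}
    - {"slide": [0, 0, 0], "twist": [0, 0, 0.15]}
    - {"slide": [0, 0, 0], "twist": [0, 0, 0]}
    - {"slide": [0, 0, 0], "twist": [0, 0, 0]}

```text
t: 25.35
eef_pos: [0.4911, 0.293, 0.0598]
ee_rot: [3.092, -0.553, 0.002]
ft_force: [0.8, -1.8, 13.3]
gripper_width: 0.223
gripper_force: 80.1
```

```bash
python3 -c "
from plan import *
plan([.4897,.2946,.0597],-108,4)
s=status.get_state();print(s['torque'])"
```

```text
t 25.35 pos [0.4911 0.293  0.0598] ydeg -110.3 tilt [ 0.001 -0.001] F [ 0.8 -1.8 13.3] w 18.9 gf 80.1 q [-1.13  0.62  0.81  1.7  -0.51  1.04 -2.07]
rows 4 slide [-0.01, -0.005, 0.001] twist [0.001, -0.002, -0.066]
[-0.39912859 -0.18347123  0.06675391]
```

Request:
send_rows:
  steps:
    - {"slide": [0, 0, 0], "twist": [0, 0, 0.15]}
    - {"slide": [0, 0, 0], "twist": [0, 0, 0.1]}
    - {"slide": [0, 0, 0], "twist": [0, 0, 0]}
    - {"slide": [0, 0, 0], "twist": [0, 0, 0]}

```text
t: 25.75
eef_pos: [0.4911, 0.2929, 0.0598]
ee_rot: [3.081, -0.61, 0.002]
ft_force: [1.1, -1.7, 13.9]
gripper_width: 0.227
gripper_force: 80.1
```

```bash
python3 -c "
from plan import *
plan([.4897,.2946,.0597],-108,4)
s=status.get_state();print(s['torque'])"
```

```text
t 25.75 pos [0.4911 0.2929 0.0598] ydeg -112.4 tilt [ 0.001 -0.001] F [ 1.1 -1.7 13.9] w 19.3 gf 80.1 q [-1.13  0.63  0.82  1.7  -0.52  1.05 -2.1 ]
rows 4 slide [-0.009, -0.006, 0.001] twist [0.001, -0.002, -0.128]
[-0.33858886 -0.16402546  0.08919678]
```

Request:
send_rows:
  steps:
    - {"slide": [0, 0, 0], "twist": [0, 0, 0.15]}
    - {"slide": [0, 0, 0], "twist": [0, 0, 0.1]}
    - {"slide": [0, 0, 0], "twist": [0, 0, 0]}
    - {"slide": [0, 0, 0], "twist": [0, 0, 0]}

```text
t: 26.15
eef_pos: [0.491, 0.2927, 0.0598]
ee_rot: [3.069, -0.668, 0.001]
ft_force: [0.8, -2.1, 13.6]
gripper_width: 0.222
gripper_force: 80.2
```

```bash
python3 -c "
from plan import *
plan([.4897,.2946,.0597],-108,4)
s=status.get_state();print(s['torque'])"
```

```text
t 26.15 pos [0.491  0.2927 0.0598] ydeg -114.5 tilt [ 0.001 -0.001] F [ 0.8 -2.1 13.6] w 18.9 gf 80.2 q [-1.14  0.63  0.83  1.7  -0.52  1.05 -2.13]
rows 4 slide [-0.009, -0.006, 0.001] twist [0.002, -0.002, -0.19]
[-0.45968623 -0.10200553  0.14190773]
```

Request:
send_rows:
  steps:
    - {"slide": [0, 0, 0], "twist": [0, 0, -0.2]}
    - {"slide": [0, 0, 0], "twist": [0, 0, -0.2]}
    - {"slide": [0, 0, -0.02], "twist": [0, 0, 0]}
    - {"slide": [0, 0, -0.02], "twist": [0, 0, 0]}
    - {"slide": [0, 0, -0.02], "twist": [0, 0, 0]}
    - {"slide": [0, 0, 0], "twist": [0, 0, 0]}
    - {"slide": [0, 0, 0], "twist": [0, 0, 0]}

```text
t: 26.85
eef_pos: [0.491, 0.2928, 0.0623]
ee_rot: [3.087, -0.576, 0.002]
ft_force: [1.7, -0.8, 10.3]
gripper_width: 0.22
gripper_force: 79.7
```

```bash
python3 -c "
from plan import *
plan([.4897,.2946,.0645],-108,4)
s=status.get_state();print(s['torque'])"
```

```text
t 26.85 pos [0.491  0.2928 0.0623] ydeg -111.1 tilt [ 0.001 -0.001] F [ 1.7 -0.8 10.3] w 18.7 gf 79.7 q [-1.13  0.62  0.82  1.7  -0.51  1.05 -2.08]
rows 4 slide [-0.009, -0.006, -0.011] twist [0.001, -0.002, -0.091]
[-0.28207336 -0.387226   -0.01501065]
```

Request:
send_rows:
  steps:
    - {"slide": [0, 0, -0.02], "twist": [0, 0, 0]}
    - {"slide": [0, 0, -0.02], "twist": [0, 0, 0]}
    - {"slide": [0, 0, 0], "twist": [0, 0, 0]}
    - {"slide": [0, 0, 0], "twist": [0, 0, 0]}

```text
t: 27.25
eef_pos: [0.491, 0.2928, 0.0641]
ee_rot: [3.087, -0.576, 0.002]
ft_force: [2.3, -0.6, 8.9]
gripper_width: 0.226
gripper_force: 79.4
```

```bash
python3 -c "
from plan import *
plan([.4897,.2946,.0645],-108,4)
s=status.get_state();print(s['torque'])"
```

```text
t 27.25 pos [0.491  0.2928 0.0641] ydeg -111.1 tilt [ 0.001 -0.001] F [ 2.3 -0.6  8.9] w 19.2 gf 79.4 q [-1.13  0.62  0.82  1.7  -0.51  1.05 -2.09]
rows 4 slide [-0.009, -0.006, -0.002] twist [0.002, -0.002, -0.091]
[-0.25211936 -0.49851464  0.05673124]
```

Request:
send_rows:
  steps:
    - {"slide": [0, 0, -0.02], "twist": [0, 0, 0]}
    - {"slide": [0, 0, 0], "twist": [0, 0, 0]}
    - {"slide": [0, 0, 0], "twist": [0, 0, 0]}

```text
t: 27.55
eef_pos: [0.491, 0.2928, 0.0649]
ee_rot: [3.087, -0.576, 0.002]
ft_force: [2.3, -0.4, 7.6]
gripper_width: 0.223
gripper_force: 79.3
```

```bash
python3 -c "
from plan import *
plan([.4897,.2946,.0645],-108,4)
s=status.get_state();print(s['torque'])"
```

```text
t 27.55 pos [0.491  0.2928 0.0649] ydeg -111.1 tilt [ 0.001 -0.001] F [ 2.3 -0.4  7.6] w 19.0 gf 79.3 q [-1.13  0.62  0.82  1.69 -0.51  1.05 -2.09]
rows 4 slide [-0.009, -0.006, 0.002] twist [0.002, -0.002, -0.091]
[-0.20950729 -0.57953333  0.0345563 ]
```

Request:
send_rows:
  steps:
    - {"slide": [0, 0, -0.02], "twist": [0, 0, 0]}
    - {"slide": [0, 0, 0], "twist": [0, 0, 0]}
    - {"slide": [0, 0, 0], "twist": [0, 0, 0]}

```text
t: 27.85
eef_pos: [0.4909, 0.2929, 0.0653]
ee_rot: [3.087, -0.576, 0.002]
ft_force: [2.6, -1.4, 6.4]
gripper_width: 0.22
gripper_force: 78.8
```

Request:
send_rows:
  steps:
    - {"slide": [0, 0, -0.01], "twist": [0, 0, 0]}
    - {"slide": [0, 0, 0], "twist": [0, 0, 0]}
    - {"slide": [0, 0, 0], "twist": [0, 0, 0]}

```text
t: 28.15
eef_pos: [0.4908, 0.293, 0.0654]
ee_rot: [3.086, -0.575, 0.002]
ft_force: [4.1, -3.2, 4.4]
gripper_width: 0.225
gripper_force: 78.9
```

Request:
send_rows:
  steps:
    - {"slide": [0, 0, -0.015], "twist": [0, 0, 0]}
    - {"slide": [0, 0, 0], "twist": [0, 0, 0]}
    - {"slide": [0, 0, 0], "twist": [0, 0, 0]}

```text
t: 28.45
eef_pos: [0.4908, 0.293, 0.0655]
ee_rot: [3.086, -0.575, 0.003]
ft_force: [4.7, -3.7, 0.5]
gripper_width: 0.221
gripper_force: 78.3
```

```bash
python3 - <<'E'
from plan import *
plan([.4897,.2946,.0645],-106,1)
print(status.get_state()['torque'])
a=cams.grab_frame('top');b=cams.grab_frame('scene');P=[.49,.294,.09]
def c(f,m):
    u=np.round(proj(f,P)).astype(int); print(u-m); return cv2.resize(f['img'][u[1]-m:u[1]+m,u[0]-m:u[0]+m],(400,400),interpolation=cv2.INTER_CUBIC)
cv2.imwrite('pics/g6.png',np.hstack([c(a,35),c(b,35)])[:,:,::-1])
E
```

```text
t 28.45 pos [0.4908 0.293  0.0655] ydeg -111.1 tilt [ 0.001 -0.003] F [ 4.7 -3.7  0.5] w 18.8 gf 78.3 q [-1.13  0.62  0.82  1.69 -0.5   1.06 -2.09]
rows 1 slide [-0.031, -0.023, 0.021] twist [0.014, -0.013, -0.593]
[-0.69244664 -1.40458494  0.00328038]
[125 152]
[288 217]
```

View pics/g6.png

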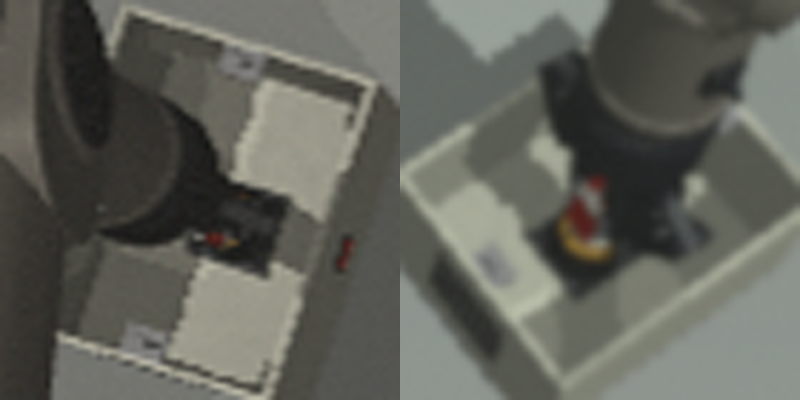

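Request:
send_rows:
  steps:
    - {"slide": [0.01, 0, 0.005], "twist": [0, 0, 0]}
    - {"slide": [0.005, 0.005, 0], "twist": [0, 0, 0]}
    - {"slide": [0, 0, 0], "twist": [0, 0, 0]}
    - {"slide": [0, 0, 0], "twist": [0, 0, 0]}

```text
t: 28.95
eef_pos: [0.4908, 0.2929, 0.0655]
ee_rot: [3.087, -0.574, 0.001]
ft_force: [4.1, -2.6, 2.2]
gripper_width: 0.22
gripper_force: 78.6
```

```bash
python3 -c "
from plan import *
plan([.4897,.2946,.0645],-106,1)
print(status.get_state()['torque'])"
```

```text
t 28.95 pos [0.4908 0.2929 0.0655] ydeg -111.1 tilt [ 0.    -0.002] F [ 4.1 -2.6  2.2] w 18.7 gf 78.6 q [-1.13  0.62  0.82  1.69 -0.51  1.06 -2.09]
rows 1 slide [-0.033, -0.023, 0.02] twist [0.012, -0.004, -0.591]
[-0.77312755 -1.13936258 -0.02136533]
```

Request:
send_rows:
  steps:
    - {"slide": [0, 0, 0], "twist": [0, 0, -0.3]}
    - {"slide": [0, 0, 0], "twist": [0, 0, -0.3]}
    - {"slide": [0, 0, 0], "twist": [0, 0, 0]}
    - {"slide": [0, 0, 0], "twist": [0, 0, 0]}

```text
t: 29.35
eef_pos: [0.4911, 0.2935, 0.0656]
ee_rot: [3.11, -0.434, 0.002]
ft_force: [5.0, -2.6, 1.1]
gripper_width: 0.22
gripper_force: 78.4
```

```bash
python3 -c "
from plan import *
plan([.4897,.2946,.0645],-106,1)
print(status.get_state()['torque'])"
```

```text
t 29.35 pos [0.4911 0.2935 0.0656] ydeg -105.9 tilt [ 0.001 -0.001] F [ 5.  -2.6  1.1] w 18.7 gf 78.4 q [-1.12  0.61  0.8   1.69 -0.49  1.05 -2.01]
rows 1 slide [-0.033, -0.014, 0.021] twist [0.005, -0.007, 0.011]
[-0.64254105 -1.3026671   0.02240704]
```

```bash
python3 -c "
from cell import robot
print(robot.job_done())"
```

```text
the job is handed in; nothing more can be done
None
```

The amber cover is lying flat on the middle of the felt, and the red lamp is in the holder, turned to the stop and still in the grip for you to switch on; I judged it locked by its height (held at the notch level), and handed the job in at about 29 s.

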